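# Turn a battery pack in its slide-jaw jig and fit its cover

### The arm

A 7-joint arm with a two-finger parallel gripper is mounted at the origin on the work surface. World frame = base frame: x ahead of the robot, y to its left, z up, the work surface at z = 0. Lengths are in mm, angles in rad, forces in N, time in s.
With the tool pointing down it reaches from about 400 to 850 mm from the base axis. Payload 4.5 kg.
Tool frame: the origin (TCP) lies on the centre line of the jaws, within the pads' length; the fingertips stand 14 mm ahead of it and the grasp point (between the pads) lies 5 mm behind it; z points along the fingers, y is the line along which they close (so a half turn about z gives the same grasp; the last joint's range is limited). The gripper opens to 88 mm and grips with 3 to 60 N. Pads are 18 mm wide; open, the fingers measure 123 mm over their backs; the gripper's body (75 mm by 187 mm) begins 45 mm behind the grasp point.
Start: joints at [-1.257, 0.689, -0.195, 1.565, 0.157, 0.902, -0.215], TCP at [172.582, 600.723, 252.743] pointing down, gripper open.
Joint ranges: [-3.01, 3.01], [-0.46, 2.08], [-1.47, 1.51], [0.13, 2.56], [-1, 4.14], [0.04, 2.09], [-2.66, 2.66]. Speed limits (rad/s): [2.57, 2.57, 3.14, 3.14, 3.14, 3.14, 3.14].

### API

Orientations are given as a rotation vector (axis times angle).
In Python, from cell import state, capture, camera_params, finish_job, spot_in, masks_of, spot_point gives the robot as it stands.
- The arm moves only by the shell command python3 -m handwheel 'ROWS' [FORCE]. ROWS is JSON, a list of rows, each a list of 3 entries, a list of its own where there are three numbers: the shift along the tool's x, y, z in units of 40 mm (1.0 is 40 mm), then the turn, a rotation vector about the tool's x, y, z in units of 5 degrees (1.0 is 5 degrees), then the finger opening in mm, from 0 to 88.1. In form: [[[x, y, z], [rx, ry, rz], fingers], ...]. A call has 1 to 12 rows; each row shifts and turns the commanded pose from where the row before left it, along the tool's axes as they then stand; what a row does not reach is not made up. A row lasts 1/12 s, in which the tool goes at most 41.7 mm and 7.16 degrees, less where a joint would pass 70% of its speed; a pose out of reach is approached as far as the arm can. A call is refused whole if a number of a shift passes 1 or a number of a turn 1, either way. A call with a gripper value outside its range is refused whole. The fingers move at their own pace and stop on an object; FORCE is the grip in N (left out, the last holds). Time passes only in rows, so rows that do not move let the fingers close. It gives the time, the measured TCP pose, the force, the opening and the grip force at its end, in the units of the state.
- state(): the state, without advancing time (a new reading comes with each control period).
- capture(name): name is "scene" or "top"; returns the picture (384x512x3 uint8, red, green, blue); there is no depth.
- camera_params(name): a dict with "camera_matrix" (3x3 intrinsics, pixels), "rvec" (rotation vector, rad) and "tvec" (3), from world to camera coordinates, as OpenCV has them. Camera axes: x right, y down, z forward; pixel columns grow to the right and rows downward; lengths in mm; the calibration is good to about 2 mm. A picture is of the moment at which its call begins. camera_params takes no time and is no camera call.
- finish_job(): hands the job in; it is judged then, once.
Trained networks look in the newest picture that a camera, given by its name, has taken for a name from the list of things; names that differ only in an ending like _2 or _b are one class to them, and where a whole thing is asked for, a point or a joint stands for the part that bears it (a point fixed in the world has none). Each returns a list of dicts, best first, with "p" (0 to 1); they miss things now and then, are a little off and sometimes report something else, mostly with a low value. They report only what shows in the picture. A call takes as long as a camera call. They do not tell look-alikes from the thing itself.
- spot_in(label, camera): "at" ([row, column] in pixels, amid what is visible of it).
- masks_of(label, camera): "mask" (384x512 bool, what is visible of it) and "at" ([row, column] in pixels, amid what is visible of it).
- spot_point(label, camera): "at" ([row, column] in pixels: a listed point, or the origin of a listed thing).
The state is a dict: "t": time; "joint_pos": joint angles; "qd": joint speeds; "effort": joint torques, N m; "eef_pos": TCP position; "eef_rot": TCP orientation; "force": force on the tool from outside, world axes, zero at the start; "wrist_torque": the same for the moment, N m; "gripper_width": opening from 0.0 (shut) to 1.0 (fully open); "gripper_force": force on a finger pad.
Only numpy, scipy, OpenCV 4.12 (cv2) and the standard library are available. Lean on these libraries where they do the work, as an engineer would, in place of code of your own. Each camera call takes 0.05 s, during which the arm holds its last target. There are 200 camera calls.

### The job

Slide the jig's jaw open, turn the battery pack a quarter turn so that its yellow socket faces the green edge of the jig, stand it back down flat between the jaws, and slide the jaw shut until the pack is snug between both jaws. Then take the cover by its rib and lower it onto the pack's rim with its yellow tab over the socket side, keeping hold until it rests on the rim, pressed no harder than it needs, fully home and level, and let go. Leave the spare cell, the screwdriver and the strip tray alone.

Things in the scene. Friction and masses are not known exactly. Their poses are not given: they have to be found in the camera images.
- jig: Fixed slide-jaw jig: aluminium bed, origin on the bench; spans x -50 to 50, y -90 to 100 mm, top at z 20 mm. +x points to the green long edge (away from the robot), y is the slide direction; yaw varies. Two blue jaws, 60 mm wide in x, tops at z 50 mm. The fixed jaw's gripping face is at y -70 mm, looking to +y.
- jaw (a joint): Position of the sliding blue jaw along the jig's +y, in m, 0 to 0.050, growing as it opens. Clear gap between the jaws = 42 mm + this; the sliding face is at jig y = -28 mm + this; jaw 12 mm thick. Starts a few mm wider than the pack's short side. About 3 N of friction; stays where it is left.
- jaw_handle (a point): Centre of the top face of the sliding jaw's upright black handle block: 16 mm along the slide direction, 34 mm across it, from z 36 to 80 mm above the bench (this point: 80). On the jig's middle line (x 0), 55 mm behind the sliding jaw's face, on a carriage whose top is at 36 mm.
- green_edge (a point): Point on the upper corner of the jig's green edge: jig x 50, y 0, z 20 mm.
- pack: Battery pack, about 0.35 kg: open grey case 64 (own x) by 46 (own y) by 76 mm tall, walls 2.5 mm, six purple cells inside 10 mm below the rim. Origin: centre of underside. Yellow socket, with a yellow line up to the rim, on the long +y face. Starts on the bed, axes along the jig's, socket hidden against the sliding jaw. Can be gripped across the 46 mm above the jaws.
- socket (a point): Middle of the yellow socket, flush in the pack's +y face: pack x 0, y 23, z 16 mm.
- cover: Grey cover, 70 g, lying upright on the bench: plate 68 (own x) by 50 (own y) by 4 mm over a 5 mm deep lip (55.5 by 37.5 mm) that enters the pack's 59 by 41 mm opening. Black grip rib on top, 44 mm along x, 10 mm thick in y, 9 to 31 mm above the lip's foot. Origin: centre of the lip's foot, 71 mm above the pack's origin when seated. Yellow tab on the long +y edge.
- tab (a point): Outer end of the cover's yellow tab (22 mm wide): cover x 0, y 33, z 7 mm. Seated, it overhangs the pack's socket face by 10 mm.
- spare_cell: Bystander: one loose purple cell standing on the bench, 18.4 mm diameter, 65 mm tall; origin at the centre of its foot. Leave alone.
- screwdriver: Bystander: screwdriver lying on the bench, 160 mm long, along its own x. Leave alone.
- strip_tray: Bystander: grey tray of metal strips, 110 by 80 by 22 mm; origin at the centre of its underside. Leave alone.
Mind the look-alikes: they are no part of the job. What is shaped like the pack but red or turquoise is not meant.

How it is judged (in metres and radians):
On the way, in this order (a step that is already met when the one before it is completed fails the run):
1. the sliding jaw is opened so that the gap exceeds 66 mm (value of joint jaw above 0.0245 m), for 0.1 s.
2. the pack stands flat on the bed between the jaws, turned so that its socket faces the green edge, and is let go (z of pack in the frame of jig between 0.018 and 0.0225 m and angle between pack's own z axis and vertical below 0.04 rad and x of pack in the frame of jig between -0.018 and 0.018 m and y of pack in the frame of jig above -0.046 m and angle between the y axis of pack and the x axis of jig, either way round below 0.1 rad and x of socket in the frame of jig above 0.003 m and contact force between pack and the fingers below 0.05 N), for 0.1 s.
3. the jaw is slid shut on the pack (gap under 66 mm for the 64 mm pack) (z of pack in the frame of jig between 0.018 and 0.0225 m and angle between pack's own z axis and vertical below 0.04 rad and x of pack in the frame of jig between -0.018 and 0.018 m and y of pack in the frame of jig above -0.046 m and angle between the y axis of pack and the x axis of jig, either way round below 0.1 rad and x of socket in the frame of jig above 0.003 m and value of joint jaw below 0.024 m), for 0.2 s.
4. the cover rests on the rim, fully home and level, tab on the socket side, while the fingers still hold it (z of cover in the frame of pack between 0.069 and 0.073 m and horizontal distance between cover and pack below 0.004 m and angle between the z axis of cover and the z axis of pack, either way round below 0.035 rad and y of tab in the frame of pack above 0.028 m and contact force between cover and the fingers above 0.3 N), for 0.1 s.
At the end, for the whole second after the job is handed in: Pack flat on the bed (2 mm, 0.04 rad), within 18 mm of the jig's middle line, socket facing the green edge within 0.10 rad, jaw gap under 66 mm; cover on the rim within 2 mm of fully home, 0.035 rad of level, 4 mm of centre, tab on the socket side; all released and still (all of step 3 and z of cover in the frame of pack between 0.069 and 0.073 m and horizontal distance between cover and pack below 0.004 m and angle between the z axis of cover and the z axis of pack, either way round below 0.035 rad and y of tab in the frame of pack above 0.028 m and linear speed of each of cover, pack below 0.02 m/s and angular speed of cover below 0.1 rad/s); the robot touches nothing.
It fails at once if the spare cell is moved more than 20 mm (distance of spare_cell from where it was at the start of the episode above 0.02 m).
It fails at once if the screwdriver is moved more than 20 mm (distance of screwdriver from where it was at the start of the episode above 0.02 m).
It fails at once if the strip tray is moved more than 20 mm (distance of strip_tray from where it was at the start of the episode above 0.02 m).
It fails at once if the cover is pressed on the pack with more than 60 N (contact force between cover and pack above 60 N).
It also fails if it takes over 72 s, if anything falls off the work surface, if the arm or the gripper's body presses on something with over 40 N, if the wrist force passes 120 N, or if a joint passes its speed limit or range.

## Working session

There is one attempt and no reset: what is moved stays moved. The work goes in short steps, Python scripts to look and compute and a shell command to move; the robot and the scene stay as the last step left them, time stands still between calls to the robot, and variables do not carry over. Pictures are saved under pics/ and viewed, at most 13 in all, crops included, and the job is handed in when it is done.

```bash
ls; mkdir -p pics
python3 - <<'E'
from cell import *
import cv2,numpy as np
ims=[]
for c in ("scene","top"):
    im=capture(c); cv2.imwrite(f"pics/{c}0.png",cv2.cvtColor(im,cv2.COLOR_RGB2BGR)); 
    p=camera_params(c); R=cv2.Rodrigues(np.array(p["rvec"]))[0]; print(c,-R.T@np.array(p["tvec"]),np.array(p["camera_matrix"]).tolist())
    for l in ("jaw_handle","green_edge","tab","socket"," pack".strip(),"cover","jig","spare_cell","screwdriver","strip_tray"):
        print(l,[(np.round(d["at"]).tolist(),round(d["p"],2)) for d in spot_point(l,c)[:4]])
s=state(); print({k:np.round(v,3).tolist() for k,v in s.items()})
E
```

```text
pics
scene [1148.31078666 -571.71687158  768.54986109] [[463.5248860409833, 0.0, 244.2506357575218], [0.0, 463.5248860409833, 188.00632153812646], [0.0, 0.0, 1.0]]
jaw_handle [([204.0, 165.0], 0.66), ([160.0, 266.0], 0.62)]
green_edge [([197.0, 276.0], 0.91)]
tab [([260.0, 122.0], 0.71)]
socket [([217.0, 202.0], 0.85), ([169.0, 202.0], 0.79), ([243.0, 274.0], 0.77), ([185.0, 255.0], 0.76)]
pack [([199.0, 247.0], 0.86), ([243.0, 274.0], 0.79), ([217.0, 198.0], 0.75), ([184.0, 198.0], 0.67)]
cover [([263.0, 108.0], 0.89)]
jig [([195.0, 258.0], 0.73), ([198.0, 248.0], 0.52)]
spare_cell [([262.0, 106.0], 0.52), ([206.0, 166.0], 0.5)]
screwdriver [([268.0, 249.0], 0.77)]
strip_tray [([137.0, 296.0], 0.83)]
top [ 348.81977934   23.99921719 1084.02031985] [[432.6136637013084, 0.0, 258.21407954436603], [0.0, 432.6136637013084, 189.82560727348059], [0.0, 0.0, 1.0]]
jaw_handle [([198.0, 222.0], 0.72), ([221.0, 387.0], 0.18)]
green_edge [([186.0, 236.0], 0.91)]
tab []
socket [([201.0, 249.0], 0.95), ([265.0, 259.0], 0.83), ([207.0, 311.0], 0.7), ([143.0, 285.0], 0.59)]
pack [([203.0, 256.0], 0.85), ([148.0, 278.0], 0.83), ([220.0, 309.0], 0.7), ([264.0, 274.0], 0.63)]
cover [([230.0, 397.0], 0.71), ([237.0, 134.0], 0.48)]
jig [([203.0, 240.0], 0.63)]
spare_cell [([228.0, 398.0], 0.56), ([253.0, 317.0], 0.46), ([187.0, 236.0], 0.4)]
screwdriver [([136.0, 318.0], 0.54)]
strip_tray [([238.0, 135.0], 0.78)]
{'t': 1.1, 'joint_pos': [-1.257, 0.689, -0.195, 1.565, 0.157, 0.903, -0.215], 'qd': [-0.0, 0.001, -0.0, -0.0, 0.002, -0.001, 0.001], 'effort': [0.0, -52.749, -1.267, -15.375, -0.052, -0.001, 0.0], 'eef_pos': [172.602, 600.726, 252.759], 'eef_rot': [0.438, 3.111, 0.0], 'force': [-0.268, 0.098, 0.099], 'wrist_torque': [0.028, 0.055, 0.015], 'gripper_force': 0.0, 'gripper_width': 1.0}
```

View both.

View pics/scene0.png

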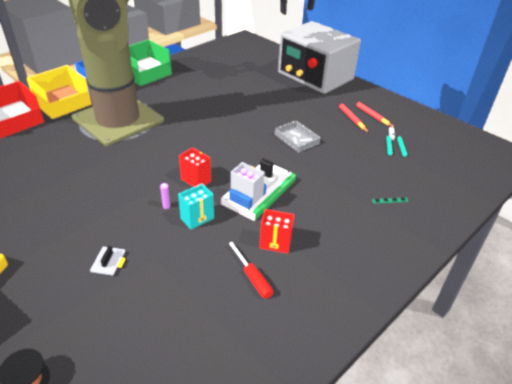

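View pics/top0.png

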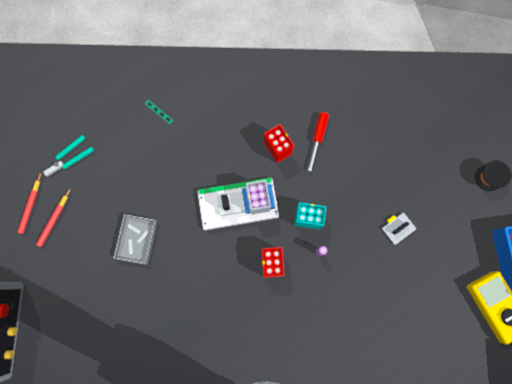

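```bash
cat > h.py <<'E'
from cell import *
import cv2,numpy as np
from scipy.spatial.transform import Rotation as Rot
def cam(c):
    p=camera_params(c); return np.array(p["camera_matrix"]),np.array(p["rvec"],float),np.array(p["tvec"],float)
def pt(c,rc,z):
    K,r,t=cam(c); R=cv2.Rodrigues(r)[0]; o=-R.T@t
    d=R.T@np.linalg.inv(K)@[rc[1],rc[0],1]; return o+d*(z-o[2])/d[2]
def px(c,P):
    K,r,t=cam(c); q=cv2.projectPoints(np.array(P,float).reshape(-1,3),r,t,K,None)[0][:,0]; return q[:,::-1]
def pose(x,y,yaw,P):   # object pts -> world
    c,s=np.cos(yaw),np.sin(yaw); return np.array(P,float).reshape(-1,3)@np.array([[c,s,0],[-s,c,0],[0,0,1]])+[x,y,0]
def show(c,name,r0,r1,c0,c1,k,pts=[]):
    im=cv2.cvtColor(capture(c),cv2.COLOR_RGB2BGR)
    o=cv2.resize(im[r0:r1,c0:c1],None,fx=k,fy=k,interpolation=cv2.INTER_CUBIC)
    for p in pts:
        cv2.circle(o,(int((p[1]+.5-c0)*k),int((p[0]+.5-r0)*k)),2,(255,0,255),-1)
    cv2.imwrite("pics/"+name,o); return o
E
python3 - <<'E'
from h import *
# jig hypotheses from network points
for c,h,g,p in (("top",(198,222),(186,236),(203,256)),("scene",(160,266),(197,276),(199,247))):
    print(c,"handle",pt(c,h,80).round(),"green",pt(c,g,20).round(),"pack",pt(c,p,20).round())
print("cover",pt("top",(230,397),0).round(),pt("scene",(263,108),0).round(),"tab",pt("scene",(260,122),7).round())
print("spare",pt("top",(251,322),65).round(),"tray",pt("top",(238,135),0).round(),"driver",pt("top",(136,318),0).round())
for l in ("jig","pack","cover","jaw_handle"):
    for c in ("top","scene"):
        for d in masks_of(l,c)[:5]:
            m=d["mask"].astype(np.uint8); y,x=np.nonzero(m); print(l,c,round(d["p"],2),np.round(d["at"]),m.sum(),np.round(cv2.minAreaRect(np.c_[x,y].astype(np.float32)),1) if 0 else [np.round(v,1) for v in cv2.minAreaRect(np.c_[x,y].astype(np.float32))])
a=show("top","c1.png",165,240,190,290,7); b=show("top","x.png",205,255,370,430,7)
w=max(a.shape[0],b.shape[0]); 
cv2.imwrite("pics/c1.png",cv2.resize(np.hstack([cv2.copyMakeBorder(i,0,w-i.shape[0],0,0,cv2.BORDER_CONSTANT) for i in(a,b)]),None,fx=5/7,fy=5/7))
E
```

```text
top handle [535. 114.  80.] green [578.  86.  20.] pack [536.  34.  20.]
scene handle [525. 111.  80.] green [593.  81.  20.] pack [551.  23.  20.]
cover [ 479. -321.    0.] [ 484. -324.    0.] tab [ 503. -300.    7.]
spare [ 418. -123.   65.] tray [443. 335.   0.] driver [ 721. -124.    0.]
jig top 0.68 [205. 231.] 2527 [array([238. , 203.1]), array([42. , 77.4]), np.float64(79.7)]
jig scene 0.75 [193. 265.] 1704 [array([258.3, 189.8]), array([39.6, 71.4]), np.float64(45.0)]
pack top 0.97 [198. 257.] 623 [array([258.5, 196.5]), array([31.7, 20.2]), np.float64(80.5)]
pack top 0.93 [215. 312.] 691 [array([310.1, 215.7]), array([29.8, 24.5]), np.float64(8.1)]
pack top 0.91 [145. 277.] 701 [array([278.6, 142.8]), array([32. , 23.3]), np.float64(60.3)]
pack top 0.59 [263. 272.] 575 [array([273. , 261.5]), array([29., 20.]), np.float64(90.0)]
pack scene 0.93 [184. 248.] 931 [array([249.4, 181. ]), array([39. , 31.1]), np.float64(37.3)]
pack scene 0.75 [206. 194.] 1196 [array([196.6, 206.3]), array([37.5, 37.7]), np.float64(68.2)]
pack scene 0.68 [231. 275.] 1158 [array([275.8, 231.5]), array([31.6, 39.1]), np.float64(9.5)]
pack scene 0.56 [170. 192.] 944 [array([195. , 167.5]), array([37., 30.]), np.float64(90.0)]
pack scene 0.34 [196. 266.] 1855 [array([257.8, 189.8]), array([41.1, 71.8]), np.float64(44.2)]
cover top 0.89 [227. 399.] 582 [array([398.4, 226.4]), array([23.8, 27.8]), np.float64(55.0)]
cover scene 0.69 [260. 111.] 652 [array([109.4, 261.7]), array([25.5, 32.2]), np.float64(26.6)]
jaw_handle top 0.74 [199. 234.] 693 [array([233.4, 202. ]), array([23.7, 32.1]), np.float64(82.9)]
jaw_handle scene 0.75 [173. 268.] 367 [array([269.5, 175.6]), array([35. , 16.6]), np.float64(81.3)]
jaw_handle scene 0.69 [194. 265.] 1637 [array([257.8, 189.3]), array([39.6, 70. ]), np.float64(45.0)]
```

View pics/c1.png

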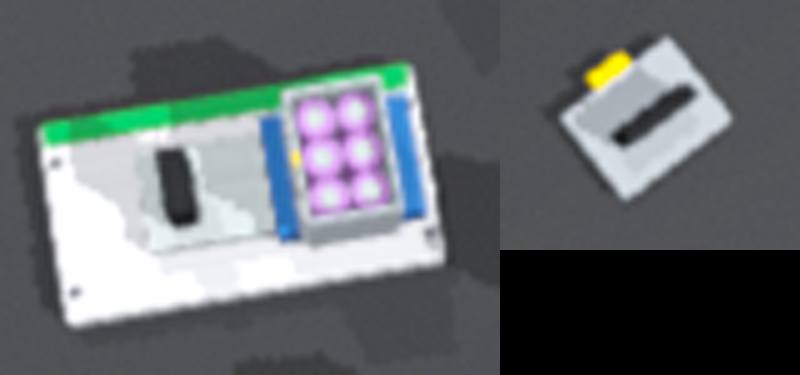

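Run:
```python
from h import *
from scipy.optimize import least_squares
def fit(obj,crop,off,x0):
    crop=np.array(crop)/5; P=np.c_[crop[:,1]+off[0]-.5,crop[:,0]+off[1]-.5]
    f=lambda v:(px("top",pose(*v,obj))-P).ravel()
    s=least_squares(f,x0,x_scale=[10,10,.1]); print(s.x.round(3),"res px",s.fun.round(1)); return s.x
j=fit([[50,100,20],[50,-90,20],[-50,-90,20],[-50,100,20]],[(40,127),(413,66),(445,263),(68,325)],(165,190),[540,70,.15])
p=fit([[23,32,96],[23,-32,96],[-23,-32,96],[-23,32,96]],[(283,90),(380,76),(402,212),(307,225)],(165,190),[540,34,.15])
c=fit([[-34,25,9],[34,25,9],[34,-25,9],[-34,-25,9]],[(560-500,117),(668-500,36),(733-500,120),(628-500,201)],(205,370),[480,-320,.6])
# pack: 46 along jig y actually
R=np.array([[np.cos(j[2]),np.sin(j[2])],[-np.sin(j[2]),np.cos(j[2])]])
p2=fit([[32,23,96],[32,-23,96],[-32,-23,96],[-32,23,96]],[(283,90),(380,76),(402,212),(307,225)],(165,190),[540,34,.15])
print("pack in jig",R@(p2[:2]-j[:2]))
h=fit([[17,8,80],[17,-8,80],[-17,-8,80],[-17,8,80]],[(157,152),(184,148),(198,220),(173,226)],(165,190),[535,114,.15])
print("handle in jig",R@(h[:2]-j[:2]))
# check against scene camera
print(px("scene",pose(*j,[[50,100,20],[50,-90,20],[-50,-90,20]])).round(1), px("scene",pose(*c,[[0,33,7],[0,0,31]])).round(1),px("scene",pose(*p2,[[0,0,96]])).round(1))
for n,v in (("jig",j),("cover",c)): print(n,v[:2],np.degrees(v[2]))
s=state(); print(Rot.from_rotvec(s["eef_rot"]).as_matrix().round(3).tolist())
show("scene","c2.png",145,285,85,305,3.6,np.vstack([px("scene",pose(*j,[[50,100,20],[50,-90,20],[-50,-90,20],[0,27,80]])),px("scene",pose(*c,[[0,33,7],[-22,0,31],[22,0,31],[34,-25,9],[34,25,9]])),px("scene",pose(*p2,[[32,23,96],[32,-23,96],[-32,-23,96],[-32,23,96]]))]))
```

```text
[5.34459e+02 7.44580e+01 1.87000e-01] res px [ 0.2 -0.1  0.4 -0.1 -0.3  0.3 -0.2 -0.2]
[5.42091e+02 2.90360e+01 1.80000e-01] res px [ 4.7 -3.1  3.3  4.6 -4.8  3.4 -3.1 -4.9]
[ 482.413 -323.447   -0.919] res px [ 0.1  0.5  0.5 -0.1 -0.2 -0.2 -0.3 -0.3]
[5.42202e+02 2.90850e+01 1.82000e-01] res px [ 0.3  0.1  0.1  0.1 -0.5  0.2  0.  -0.5]
pack in jig [ -0.84886996 -46.0218315 ]
[5.26158e+02 1.06491e+02 2.35000e-01] res px [ 0.7 -0.5  0.1  0.7 -0.5  0.7 -0.2 -0.9]
handle in jig [-2.18592632 33.01901649]
[[174.4 295. ]
 [214.7 253.1]
 [197.6 219.4]] [[262.3 122. ]
 [252.7 105.2]] [[171.8 247.1]]
jig [534.45919674  74.4582437 ] 10.741163868489627
cover [ 482.41330074 -323.44743387] -52.6648288559043
[[-0.961, 0.276, 0.0], [0.276, 0.961, 0.0], [-0.0, 0.0, -1.0]]
```

View pics/c2.png

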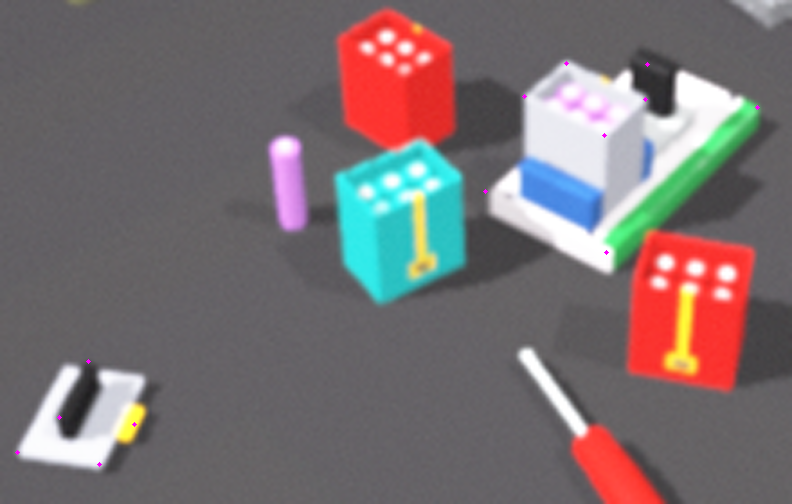

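The crop shows the grey pack at top (197,258) with its yellow line towards the sliding jaw, and the projected points of jig, cover and pack fall on their images within about 1 px.
Could be mistaken for the pack: red ones at top (143,278) and (263,272), turquoise one at (215,311). I choose the grey one on the jig. There is only one cover, at (228,398).

```bash
cat >> h.py <<'E'
J=np.array([534.5,74.5]); JY=np.radians(10.6)
def jig(x,y): return J+[x*np.cos(JY)-y*np.sin(JY), x*np.sin(JY)+y*np.cos(JY)]
def injig(p): d=np.array(p)[:2]-J; return np.array([d[0]*np.cos(JY)+d[1]*np.sin(JY), -d[0]*np.sin(JY)+d[1]*np.cos(JY)])
def plan(xy,z,yawdeg):  # tool y at yaw, tool down: turn first (units of 5 deg), then shifts along the turned tool axes (units of 40 mm)
    s=state(); R=Rot.from_rotvec(s["eef_rot"]); a=np.radians(yawdeg)
    y=np.array([np.cos(a),np.sin(a),0]); zz=np.array([0,0,-1.]); T=Rot.from_matrix(np.c_[np.cross(y,zz),y,zz])
    print("pos",np.round(s["eef_pos"],1),"jig",injig(s["eef_pos"]).round(1),"t",s["t"],"q7",round(s["joint_pos"][6],2),"w",round(s["gripper_width"]*88.1,1),"F",np.round(s["force"],1),"g",round(s["gripper_force"],1))
    print("turn",(np.degrees((R.inv()*T).as_rotvec())/5).round(2),"shift",(T.inv().apply(np.r_[xy,z]-s["eef_pos"])/40).round(2))
E
python3 -c "
from h import *
plan(jig(-1,35),200,100.6)"
```

```text
pos [172.6 600.7 252.8] jig [-258.9  583.8] t 1.65 q7 -0.22 w 88.2 F [-0.2 -0.5 -0.2] g 0.0
turn [ 0.    0.   -5.33] shift [ -6.45 -13.72   1.32]
```

```bash
python3 -m handwheel '[[[0,0,0],[0,0,-0.89],40],[[0,0,0],[0,0,-0.89],40],[[0,0,0],[0,0,-0.89],40],[[0,0,0],[0,0,-0.89],40],[[0,0,0],[0,0,-0.89],40],[[0,0,0],[0,0,-0.88],40]]' 20
python3 -m handwheel '[[[-0.4,-0.85,0.08],[0,0,0],40],[[-0.4,-0.85,0.08],[0,0,0],40],[[-0.4,-0.85,0.08],[0,0,0],40],[[-0.4,-0.85,0.08],[0,0,0],40],[[-0.4,-0.85,0.08],[0,0,0],40],[[-0.4,-0.85,0.08],[0,0,0],40],[[-0.4,-0.85,0.08],[0,0,0],40],[[-0.4,-0.85,0.08],[0,0,0],40],[[-0.4,-0.85,0.08],[0,0,0],40],[[-0.4,-0.85,0.08],[0,0,0],40],[[-0.4,-0.85,0.08],[0,0,0],40],[[-0.4,-0.85,0.08],[0,0,0],40]]'
python3 -c "
from h import *
plan(jig(-1,35),130,100.6)"
```

```text
t: 2.15
eef_pos: [172.7, 600.7, 252.8]
eef_rot: [-0.297, 3.127, 0.0]
force: [-0.2, -0.2, -0.6]
gripper_width: 0.574
gripper_force: 0.0
t: 3.15
eef_pos: [437.5, 233.6, 214.4]
eef_rot: [-0.291, 3.127, 0.001]
force: [0.0, 0.8, -0.3]
gripper_width: 0.447
gripper_force: 0.0
pos [437.5 233.6 214.4] jig [-66.1 174.2] t 3.15 q7 0.8 w 39.4 F [ 0.   0.8 -0.3] g 0.0
turn [0.   0.01 0.  ] shift [-1.63 -3.48  2.11]
```

```bash
python3 -m handwheel '[[[-0.41,-0.87,0],[0,0,0],40],[[-0.41,-0.87,0],[0,0,0],40],[[-0.41,-0.87,0.3],[0,0,0],40],[[-0.4,-0.87,0.3],[0,0,0],40],[[0,0,0.7],[0,0,0],40],[[0,0,0.8],[0,0,0],40],[[0,0,0],[0,0,0],40]]'
python3 - <<'E'
from h import *
plan(jig(-1,35),67,100.6)
show("top","c3.png",165,240,190,290,5)
show("scene","c3b.png",120,230,200,330,4)
a=cv2.imread("pics/c3.png");b=cv2.imread("pics/c3b.png");b=cv2.resize(b,(int(b.shape[1]*375/b.shape[0]),375))
cv2.imwrite("pics/c3.png",cv2.resize(np.hstack([a,b]),None,fx=.84,fy=.84))
E
```

```text
t: 3.73
eef_pos: [523.8, 108.3, 126.0]
eef_rot: [0.287, -3.12, 0.003]
force: [-1.3, -1.4, -0.3]
gripper_width: 0.458
gripper_force: 0.0
pos [523.8 108.3 126. ] jig [-4.3 35.2] t 3.7333 q7 1.01 w 40.4 F [-1.3 -1.4 -0.3] g 0.0
turn [-0.01 -0.1  -0.02] shift [-0.08 -0.    1.47]
```

View pics/c3.png

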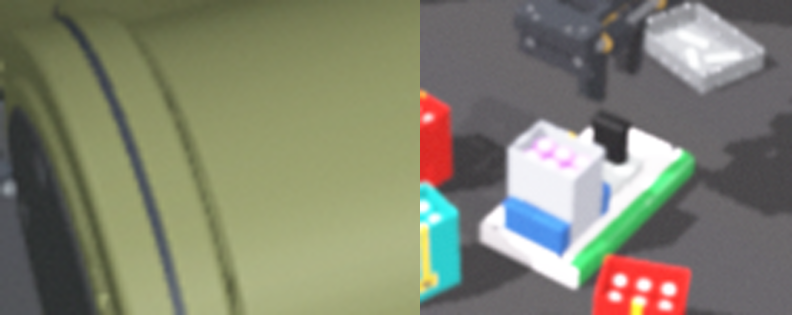

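The view shows the open fingers (tips near composite (595,92) and (633,68)) straight above the handle; the top view is blocked by the arm. Descending.

```bash
python3 -m handwheel '[[[-0.08,0,0.5],[0,-0.1,0],40],[[0,0,0.5],[0,0,0],40],[[0,0,0.46],[0,0,0],40],[[0,0,0],[0,0,0],10],[[0,0,0],[0,0,0],10],[[0,0,0],[0,0,0],10],[[0,0,0],[0,0,0],10],[[0,0,0],[0,0,0],10]]' 20
python3 -c "
from h import *
plan(jig(0,63),67,100.6)"
```

```text
t: 4.5
eef_pos: [531.0, 110.5, 73.7]
eef_rot: [-0.289, 3.116, 0.0]
force: [0.4, -1.6, 7.6]
gripper_width: 0.18
gripper_force: 20.0
pos [531.  110.5  73.7] jig [ 3.2 36. ] t 4.5 q7 0.96 w 15.9 F [ 0.4 -1.6  7.6] g 20.0
turn [-0.01  0.13  0.  ] shift [0.08 0.67 0.17]
```

```bash
python3 -m handwheel '[[[0,0.1,0],[0,0,0],10],[[0,0.15,0],[0,0,0],10],[[0,0.15,0],[0,0,0],10],[[0,0.15,0],[0,0,0],10],[[0,0.15,0],[0,0,0],10],[[0,0,0],[0,0,0],10],[[0,0,0],[0,0,0],10]]'
python3 -c "
from h import *
plan(jig(0,63),67,100.6)"
```

```text
t: 5.08
eef_pos: [525.4, 138.9, 73.7]
eef_rot: [-0.291, 3.117, 0.002]
force: [-1.1, -1.4, 7.9]
gripper_width: 0.176
gripper_force: 20.0
pos [525.4 138.9  73.7] jig [ 2.9 65. ] t 5.0833 q7 0.92 w 15.5 F [-1.1 -1.4  7.9] g 20.0
turn [0.   0.13 0.01] shift [ 0.07 -0.05  0.17]
```

```bash
python3 -m handwheel '[[[0,0,0],[0,0,0],45],[[0,0,0],[0,0,0],45],[[0,0,0],[0,0,0],45],[[0,0,-0.8],[0,0.13,0],75],[[0,0,-0.9],[0,0,0],75],[[0,0,0],[0,0,0],75],[[0,0,0],[0,0,0],75],[[0,0,0],[0,0,0],75]]'
python3 -c "
from h import *
plan(jig(-0.5,-46),140,100.6)"
```

```text
t: 5.75
eef_pos: [524.1, 138.2, 139.7]
eef_rot: [0.29, -3.125, 0.0]
force: [0.2, -0.2, 0.0]
gripper_width: 0.759
gripper_force: 0.0
pos [524.1 138.2 139.7] jig [ 1.5 64.5] t 5.75 q7 0.98 w 66.9 F [ 0.2 -0.2  0. ] g 0.0
turn [-0.   -0.03  0.  ] shift [ 0.05 -2.76 -0.01]
```

```bash
python3 -m handwheel '[[[0.05,-0.7,0],[0,0,0],75],[[0,-0.7,0],[0,0,0],75],[[0,-0.7,0],[0,0,0],75],[[0,-0.66,0],[0,0,0],75],[[0,0,0],[0,0,0],75],[[0,0,0],[0,0,0],75],[[0,0,0],[0,0,0],75]]'
python3 - <<'E'
from h import *
plan(jig(-0.5,-46),72,100.6)
o=show("scene","c4.png",120,230,190,320,5)
E
```

```text
t: 6.33
eef_pos: [542.0, 30.3, 138.9]
eef_rot: [0.291, -3.124, -0.001]
force: [-0.4, 0.5, 0.4]
gripper_width: 0.849
gripper_force: 0.0
pos [542.   30.3 138.9] jig [ -0.8 -44.8] t 6.3333 q7 1.16 w 74.8 F [-0.4  0.5  0.4] g 0.0
turn [ 0.01 -0.05  0.01] shift [-0.01 -0.03  1.67]
```

View pics/c4.png

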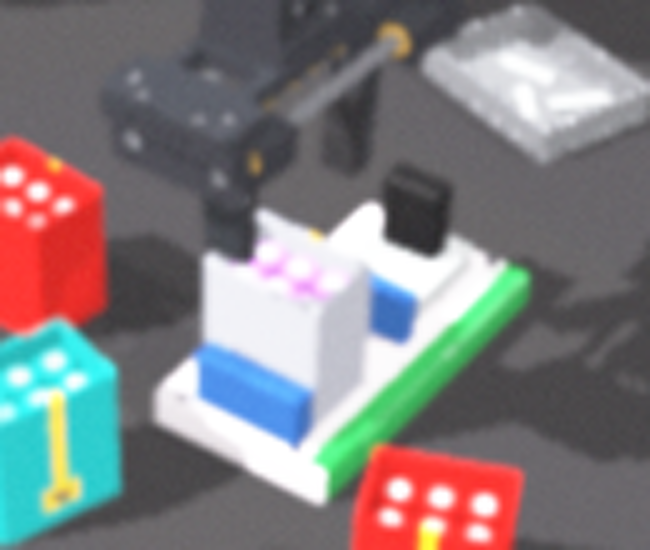

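The jaw is open (pack free at (290,290) of the crop) and the fingers at (228,250) and (345,165) straddle the pack from above. Descending and gripping.

```bash
python3 -m handwheel '[[[0,-0.03,0.4],[0,0,0],75],[[0,0,0.5],[0,0,0],75],[[0,0,0.5],[0,0,0],75],[[0,0,0.27],[0,0,0],75],[[0,0,0],[0,0,0],75],[[0,0,0],[0,0,0],75],[[0,0,0],[0,0,0],40],[[0,0,0],[0,0,0],40],[[0,0,0],[0,0,0],40],[[0,0,0],[0,0,0],40],[[0,0,0],[0,0,0],40],[[0,0,0],[0,0,0],40]]' 30
python3 -c "
from h import *
plan(jig(-0.5,-46),72,100.6)"
```

```text
t: 7.38
eef_pos: [543.1, 29.1, 73.7]
eef_rot: [0.291, -3.127, -0.001]
force: [-1.4, 2.3, 5.9]
gripper_width: 0.521
gripper_force: 30.0
pos [543.1  29.1  73.7] jig [  0.1 -46.2] t 7.3833 q7 1.1 w 45.9 F [-1.4  2.3  5.9] g 30.0
turn [ 0.01 -0.02  0.01] shift [0.02 0.   0.04]
```

```bash
python3 -m handwheel '[[[0,0,-0.3],[0,0,0],40],[[0,0,-0.5],[0,0,0],40],[[0,0.1,-0.5],[0,0,0],40],[[0,0.15,-0.1],[0,0,0.5],40],[[0,0.1,0],[0,0,0.9],40],[[0,0,0],[0,0,0.9],40],[[0,0,0],[0,0,0.9],40],[[0,0,0],[0,0,0.9],40],[[0,0,0],[0,0,0.9],40],[[0,0,0],[0,0,0.9],40],[[0,0,0],[0,0,0.9],40],[[0,0,0],[0,0,0.9],40]]'
python3 -m handwheel '[[[0,0,0],[0,0,0.9],40],[[0,0,0],[0,0,0.9],40],[[0,0,0],[0,0,0.9],40],[[0,0,0],[0,0,0.9],40],[[0,0,0],[0,0,0.9],40],[[0,0,0],[0,0,0.9],40],[[0,0,0],[0,0,0.9],40],[[0,0,0],[0,0,0.9],40],[[0,0,0],[0,0,0.9],40],[[0,0,0],[0,0,0.9],40],[[0,0,0],[0,0,0.4],40],[[0,0,0],[0,0,0],40]]'
python3 - <<'E'
from h import *
plan(jig(0,-32),73,10.6)
E
```

```text
t: 8.38
eef_pos: [539.9, 41.7, 128.7]
eef_rot: [-0.762, -3.044, 0.003]
force: [-0.0, 0.3, -3.0]
gripper_width: 0.518
gripper_force: 30.0
t: 9.38
eef_pos: [540.1, 42.1, 128.7]
eef_rot: [-1.909, -2.492, 0.005]
force: [0.1, 0.1, -2.4]
gripper_width: 0.521
gripper_force: 30.0
pos [540.1  42.1 128.7] jig [ -0.5 -32.9] t 9.3833 q7 0.17 w 45.9 F [ 0.1  0.1 -2.4] g 30.0
turn [-0.04  0.    0.9 ] shift [0.02 0.01 1.39]
```

```bash
python3 -m handwheel '[[[0,0,0],[0,0,0.9],40],[[0,0,0.3],[0,0,0],40],[[0,0,0.4],[0,0,0],40],[[0,0,0.3],[0,0,0],40],[[0,0,0.15],[0,0,0],40],[[0,0,0.1],[0,0,0],40],[[0,0,0.08],[0,0,0],40],[[0,0,0.04],[0,0,0],40],[[0,0,0],[0,0,0],40],[[0,0,0],[0,0,0],40]]'
python3 - <<'E'
from h import *
plan(jig(0,-32),73,10.6)
E
```

```text
t: 10.22
eef_pos: [540.7, 42.1, 74.7]
eef_rot: [-2.005, -2.417, 0.002]
force: [0.5, -0.3, -4.0]
gripper_width: 0.517
gripper_force: 30.0
pos [540.7  42.1  74.7] jig [  0.1 -32.9] t 10.2167 q7 0.12 w 45.5 F [ 0.5 -0.3 -4. ] g 30.0
turn [-0.02 -0.    0.01] shift [ 0.02 -0.    0.04]
```

```bash
python3 -m handwheel '[[[0,0,0.03],[0,0,0],40],[[0,0,0.02],[0,0,0],40],[[0,0,0],[0,0,0],40],[[0,0,0],[0,0,0],40]]'
python3 -m handwheel '[[[0,0,0],[0,0,0],60],[[0,0,0],[0,0,0],70],[[0,0,0],[0,0,0],70],[[0,0,0],[0,0,0],70],[[0,0,-0.4],[0,0,0],70],[[0,0,-0.7],[0,0,0],70],[[0,0,-0.7],[0,0,0],70],[[0,0,0],[0,0,0],60],[[0,0,0],[0,0,0],60]]'
python3 - <<'E'
from h import *
plan(jig(0,64.5),140,100.6)
show("scene","c5.png",120,230,190,320,5)
E
```

```text
t: 10.55
eef_pos: [540.8, 42.1, 73.7]
eef_rot: [-2.006, -2.417, 0.001]
force: [-1.3, -0.8, 7.7]
gripper_width: 0.517
gripper_force: 30.0
t: 11.3
eef_pos: [541.6, 42.3, 145.6]
eef_rot: [2.006, 2.417, 0.001]
force: [0.7, 0.3, -0.6]
gripper_width: 0.684
gripper_force: 0.0
pos [541.6  42.3 145.6] jig [  1.1 -33. ] t 11.3 q7 0.12 w 60.3 F [ 0.7  0.3 -0.6] g 0.0
turn [ 1.0e-02  1.0e-02 -1.8e+01] shift [0.03 2.44 0.14]
```

View pics/c5.png

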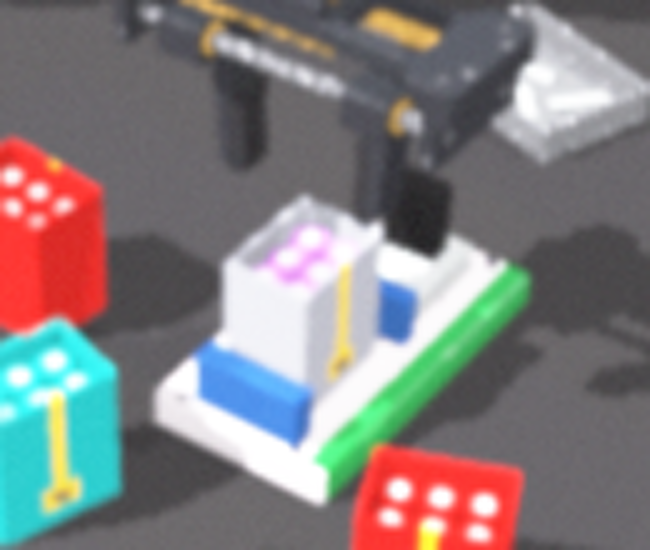

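The pack stands between the jaws with its yellow line at (343,310) facing the green edge. Now back to the handle.

```bash
python3 -m handwheel '[[[0,0,0],[0,0,-1],40],[[0,0,0],[0,0,-1],40],[[0,0,0],[0,0,-1],40],[[0,0,0],[0,0,-1],40],[[0,0,0],[0,0,-1],40],[[0,0,0],[0,0,-1],40],[[0,0,0],[0,0,-1],40],[[0,0,0],[0,0,-1],40],[[0,0,0],[0,0,-1],40],[[0,0,0],[0,0,-1],40],[[0,0,0],[0,0,-1],40],[[0,0,0],[0,0,-1],40]]'
python3 -m handwheel '[[[0,0,0],[0,0,-1],40],[[0,0,0],[0,0,-1],40],[[0,0,0],[0,0,-1],40],[[0,0,0],[0,0,-1],40],[[0,0,0],[0,0,-1],40],[[0,0,0],[0,0,-1],40],[[0,0.6,0],[0,0,0],40],[[0,0.7,0],[0,0,0],40],[[0,0.7,0],[0,0,0],40],[[0,0.44,0],[0,0,0],40],[[0,0,0],[0,0,0],40],[[0,0,0],[0,0,0],40]]'
python3 - <<'E'
from h import *
plan(jig(0,64.5),68,100.6)
E
```

```text
t: 12.35
eef_pos: [539.6, 42.2, 142.8]
eef_rot: [-0.521, -3.093, 0.002]
force: [-0.1, 0.3, -0.2]
gripper_width: 0.449
gripper_force: 0.0
t: 13.35
eef_pos: [521.6, 138.8, 143.1]
eef_rot: [0.294, -3.123, 0.0]
force: [-0.2, -0.4, -0.9]
gripper_width: 0.456
gripper_force: 0.0
pos [521.6 138.8 143.1] jig [-0.9 65.5] t 13.35 q7 0.99 w 40.2 F [-0.2 -0.4 -0.9] g 0.0
turn [ 0.   -0.06  0.03] shift [-0.02 -0.03  1.88]
```

```bash
python3 -m handwheel '[[[-0.02,-0.03,0.6],[0,0,0],40],[[0,0,0.7],[0,0,0],40],[[0,0,0.5],[0,0,0],40],[[0,0,0],[0,0,0],40],[[0,0,0],[0,0,0],10],[[0,0,0],[0,0,0],10],[[0,0,0],[0,0,0],10],[[0,0,0],[0,0,0],10],[[0,0,0],[0,0,0],10]]' 20
python3 -m handwheel '[[[0,-0.1,0],[0,0,0],10],[[0,-0.1,0],[0,0,0],10],[[0,-0.05,0],[0,0,0],10],[[0,-0.05,0],[0,0,0],10],[[0,0,0],[0,0,0],10]]'
python3 - <<'E'
from h import *
plan(jig(0,50),73,100.6)
E
```

```text
t: 14.1
eef_pos: [524.1, 137.6, 73.4]
eef_rot: [0.292, -3.128, -0.002]
force: [0.4, 0.6, 2.5]
gripper_width: 0.18
gripper_force: 20.0
t: 14.52
eef_pos: [526.3, 126.7, 73.4]
eef_rot: [0.293, -3.128, -0.004]
force: [-0.4, 3.3, 5.6]
gripper_width: 0.178
gripper_force: 20.0
pos [526.3 126.7  73.4] jig [ 1.5 52.8] t 14.5167 q7 0.94 w 15.7 F [-0.4  3.3  5.6] g 20.0
turn [0.03 0.   0.02] shift [ 0.04 -0.07  0.01]
```

```bash
python3 -m handwheel '[[[0,-0.03,0],[0,0,0],10],[[0,-0.03,0],[0,0,0],10],[[0,0,0],[0,0,0],10]]'
python3 -m handwheel '[[[0,-0.03,0],[0,0,0],10],[[0,-0.02,0],[0,0,0],10],[[0,0,0],[0,0,0],10]]'
python3 -m handwheel '[[[0,-0.03,0],[0,0,0],10],[[0,-0.02,0],[0,0,0],10],[[0,0,0],[0,0,0],10]]'
python3 - <<'E'
from h import *
plan(jig(0,50),73,100.6)
E
```

```text
t: 14.77
eef_pos: [526.7, 124.9, 73.4]
eef_rot: [-0.293, 3.128, 0.005]
force: [-0.5, 5.1, 7.3]
gripper_width: 0.179
gripper_force: 20.0
t: 15.02
eef_pos: [526.9, 123.7, 73.4]
eef_rot: [-0.294, 3.128, 0.006]
force: [-2.6, 5.0, 6.4]
gripper_width: 0.179
gripper_force: 20.0
t: 15.27
eef_pos: [526.9, 123.6, 73.5]
eef_rot: [-0.297, 3.127, 0.01]
force: [-3.1, 9.2, 5.9]
gripper_width: 0.178
gripper_force: 20.0
pos [526.9 123.6  73.5] jig [ 1.6 49.7] t 15.2667 q7 0.95 w 15.7 F [-3.1  9.2  5.9] g 20.0
turn [0.07 0.01 0.05] shift [0.04 0.01 0.01]
```

```bash
python3 -m handwheel '[[[0,-0.03,0],[0,0,0],10],[[0,-0.02,0],[0,0,0],10],[[0,0,0],[0,0,0],10]]'
python3 -m handwheel '[[[0,0.04,0],[0,0,0],10],[[0,0,0],[0,0,0],10],[[0,0,0],[0,0,0],45],[[0,0,0],[0,0,0],45],[[0,0,0],[0,0,0],45],[[0,0,-0.7],[0,0,0],60],[[0,0,-0.9],[0,0,0],60],[[0,0,-0.5],[0,0,0],60]]'
python3 - <<'E'
from h import *
c=np.array([482.4,-323.4])
plan(c,160,37.3)
E
```

```text
t: 15.52
eef_pos: [526.9, 123.6, 73.4]
eef_rot: [-0.299, 3.127, 0.015]
force: [-3.0, 11.2, 6.0]
gripper_width: 0.178
gripper_force: 20.1
t: 16.18
eef_pos: [527.6, 117.4, 158.4]
eef_rot: [0.288, -3.127, 0.002]
force: [0.2, 0.5, 0.1]
gripper_width: 0.609
gripper_force: 0.0
pos [527.6 117.4 158.4] jig [ 1.1 43.4] t 16.1833 q7 1.02 w 53.6 F [0.2 0.5 0.1] g 0.0
turn [-2.000e-02 -1.000e-02  1.264e+01] shift [-8.08 -7.58 -0.04]
```

```bash
python3 -m handwheel '[[[0,0,0],[0,0,0.97],50],[[0,0,0],[0,0,0.97],50],[[0,0,0],[0,0,0.97],50],[[0,0,0],[0,0,0.97],50],[[0,0,0],[0,0,0.97],50],[[0,0,0],[0,0,0.97],50],[[0,0,0],[0,0,0.97],50],[[0,0,0],[0,0,0.97],50],[[0,0,0],[0,0,0.97],50],[[0,0,0],[0,0,0.97],50],[[0,0,0],[0,0,0.97],50],[[0,0,0],[0,0,0.97],50]]'
python3 -m handwheel '[[[0,0,0],[0,0,0.97],50],[[-0.67,-0.63,0],[0,0,0],50],[[-0.67,-0.63,0],[0,0,0],50],[[-0.67,-0.63,0],[0,0,0],50],[[-0.67,-0.63,0],[0,0,0],50],[[-0.67,-0.63,0],[0,0,0],50],[[-0.67,-0.63,0],[0,0,0],50],[[-0.67,-0.63,0],[0,0,0],50],[[-0.67,-0.63,0],[0,0,0],50],[[-0.67,-0.63,0],[0,0,0],50],[[-0.67,-0.63,0],[0,0,0],50],[[-0.67,-0.63,0],[0,0,0],50]]'
python3 -m handwheel '[[[-0.67,-0.63,0],[0,0,0],50],[[0,0,0],[0,0,0],50],[[0,0,0],[0,0,0],50]]'
python3 - <<'E'
from h import *
c=np.array([482.4,-323.4])
plan(c,100,37.3)
# re-see the pack rim & cover, from both cameras
for l in("pack","cover"):
  for d in spot_point(l,"scene")[:4] if capture("scene") is not None else []: print(l,np.round(d["at"],1),round(d["p"],2))
P=np.r_[jig(.1,-37.3),JY-np.pi/2]
rim=[[sx*32,sy*23,96] for sx,sy in((1,1),(1,-1),(-1,-1),(-1,1))]
a=show("top","a.png",165,245,190,290,6,px("top",pose(*P,rim)))
b=show("scene","b.png",140,220,215,305,6,px("scene",pose(*P,rim)))
cv2.imwrite("pics/c6.png",cv2.resize(np.hstack([a,b]),None,fx=.7,fy=.7))
E
```

```text
t: 17.18
eef_pos: [526.9, 117.1, 156.2]
eef_rot: [-1.275, -2.869, 0.005]
force: [0.3, 0.0, -0.5]
gripper_width: 0.572
gripper_force: 0.0
t: 18.18
eef_pos: [485.3, -287.0, 156.4]
eef_rot: [-1.389, -2.814, 0.004]
force: [0.7, -0.5, 0.1]
gripper_width: 0.567
gripper_force: 0.0
t: 18.43
eef_pos: [481.0, -324.7, 156.2]
eef_rot: [-1.397, -2.811, 0.006]
force: [-0.6, 1.0, -0.1]
gripper_width: 0.569
gripper_force: 0.0
pos [ 481.  -324.7  156.2] jig [-126.  -382.6] t 18.4333 q7 0.96 w 50.2 F [-0.6  1.  -0.1] g 0.0
turn [-0.06 -0.01 -0.03] shift [0.01 0.05 1.4 ]
pack [214.8 196.9] 0.91
pack [182.  192.6] 0.79
pack [196.3 248. ] 0.76
pack [242.8 275.1] 0.76
cover [259.6 106.6] 0.79
```

View pics/c6.png

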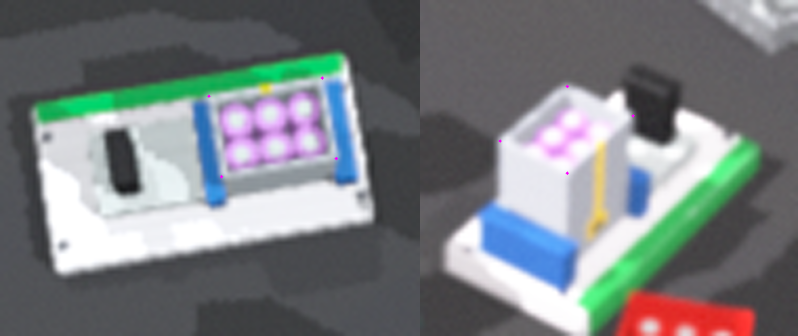

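The dots of the predicted rim lie on the pack's rim in both views (top (191–312, 78–176), scene around (567,130)), and both jaws touch the pack. On to the rib.

```bash
python3 -m handwheel '[[[0.01,0.05,0.6],[-0.06,0,0],36],[[0,0,0.7],[0,0,0],36],[[0,0,0.7],[0,0,0],36],[[0,0,0.4],[0,0,0],36],[[0,0,0],[0,0,0],36],[[0,0,0],[0,0,0],36],[[0,0,0],[0,0,0],36]]'
python3 - <<'E'
from h import *
c=np.array([482.4,-323.4])
plan(c,27,37.3)
show("scene","c7.png",220,300,60,160,7)
E
```

```text
t: 19.32
eef_pos: [485.8, -318.8, 61.6]
eef_rot: [1.386, 2.817, 0.005]
force: [0.5, -0.3, -0.0]
gripper_width: 0.406
gripper_force: 0.0
pos [ 485.8 -318.8   61.6] jig [-120.2 -377.6] t 19.3167 q7 0.92 w 35.7 F [ 0.5 -0.3 -0. ] g 0.0
turn [0.04 0.   0.06] shift [-0.04 -0.14  0.87]
```

View pics/c7.png

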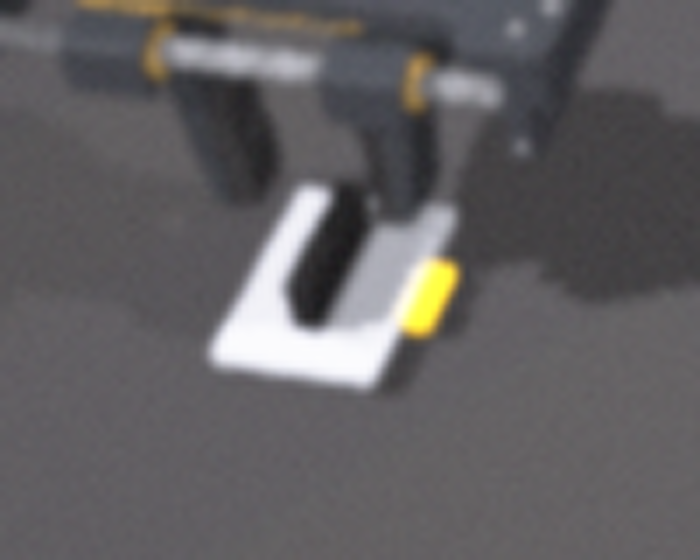

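The fingers are about 50 mm up, on either side of the black rib at (325,255), a little towards the tab; I correct sideways first.

```bash
python3 -m handwheel '[[[-0.04,-0.14,0],[0.04,0,0.06],36],[[0,0,0],[0,0,0],36],[[0,0,0],[0,0,0],36],[[0,0,0],[0,0,0],36],[[0,0,0],[0,0,0],36]]'
python3 - <<'E'
from h import *
plan(np.array([482.4,-323.4]),27,37.3)
E
```

```text
t: 19.78
eef_pos: [481.5, -323.7, 60.9]
eef_rot: [-1.395, -2.814, -0.0]
force: [-0.2, 0.1, -0.1]
gripper_width: 0.41
gripper_force: 0.0
pos [ 481.5 -323.7   60.9] jig [-125.3 -381.7] t 19.7833 q7 0.92 w 36.1 F [-0.2  0.1 -0.1] g 0.0
turn [-0.   -0.01 -0.01] shift [-0.01  0.02  0.85]
```

```bash
python3 -m handwheel '[[[0,0,0.3],[0,0,0],30],[[0,0,0.3],[0,0,0],30],[[0,0,0.2],[0,0,0],30],[[0,0,0.05],[0,0,0],30],[[0,0,0],[0,0,0],30],[[0,0,0],[0,0,0],30]]'
python3 - <<'E'
from h import *
plan(np.array([482.4,-323.4]),26,37.3)
E
```

```text
t: 20.28
eef_pos: [481.2, -323.5, 26.1]
eef_rot: [-1.394, -2.813, -0.0]
force: [-0.9, -0.0, -0.3]
gripper_width: 0.337
gripper_force: 0.0
pos [ 481.2 -323.5   26.1] jig [-125.6 -381.4] t 20.2833 q7 0.91 w 29.7 F [-0.9 -0.  -0.3] g 0.0
turn [-0.01 -0.02 -0.  ] shift [-0.02  0.02  0.  ]
```

Close on the rib, then lift and look at how it hangs.

```bash
python3 -m handwheel '[[[0,0,0],[0,0,0],4],[[0,0,0],[0,0,0],4],[[0,0,0],[0,0,0],4],[[0,0,0],[0,0,0],4],[[0,0,0],[0,0,0],4],[[0,0,0],[0,0,0],4]]' 20
python3 -m handwheel '[[[0,0,-0.3],[0,0,0],4],[[0,0,-0.7],[0,0,0],4],[[0,0,-0.9],[0,0,0],4],[[0,0,-0.9],[0,0,0],4],[[0,0,-0.7],[0,0,0],4],[[0,0,0],[0,0,0],4],[[0,0,0],[0,0,0],4]]'
python3 - <<'E'
from h import *
plan(jig(.1,-37.3),165,10.6)
s=state(); R=Rot.from_rotvec(s["eef_rot"]).as_matrix()
capture("scene"); capture("top")
for c in ("scene","top"):
  for l in("cover","tab"):
    for d in spot_point(l,c)[:3]: print(c,l,np.round(d["at"],1),round(d["p"],2))
e=s["eef_pos"]; yaw=np.radians(37.3-90)
C=lambda P,dx=0: pose(*(np.array(e[:2])+[dx*np.cos(yaw),dx*np.sin(yaw)]),yaw,P)+[0,0,e[2]-26]
pts=[[34,25,9],[34,-25,9],[-34,-25,9],[-34,25,9],[0,33,7]]
print("pred",px("scene",C(pts)).round(1).tolist())
show("scene","c8.png",180,270,55,175,6,px("scene",C(pts)))
E
```

```text
t: 20.78
eef_pos: [481.7, -323.7, 27.0]
eef_rot: [-1.395, -2.814, -0.0]
force: [0.8, 0.1, 3.4]
gripper_width: 0.114
gripper_force: 20.0
t: 21.37
eef_pos: [482.1, -324.3, 168.6]
eef_rot: [1.395, 2.813, -0.001]
force: [-0.1, 0.6, -1.6]
gripper_width: 0.113
gripper_force: 20.0
pos [ 482.1 -324.3  168.6] jig [-124.9 -382.3] t 21.3667 q7 0.96 w 10.0 F [-0.1  0.6 -1.6] g 20.0
turn [0.01 0.02 5.33] shift [8.63 3.12 0.09]
scene cover [215.2  97.8] 0.6
scene tab [215.  113.8] 0.66
top cover [226.2 417.2] 0.65
top tab [208.9 410.8] 0.88
pred [[224.6, 99.1], [221.2, 73.8], [197.7, 88.8], [200.7, 112.8], [213.6, 110.3]]
```

View pics/c8.png

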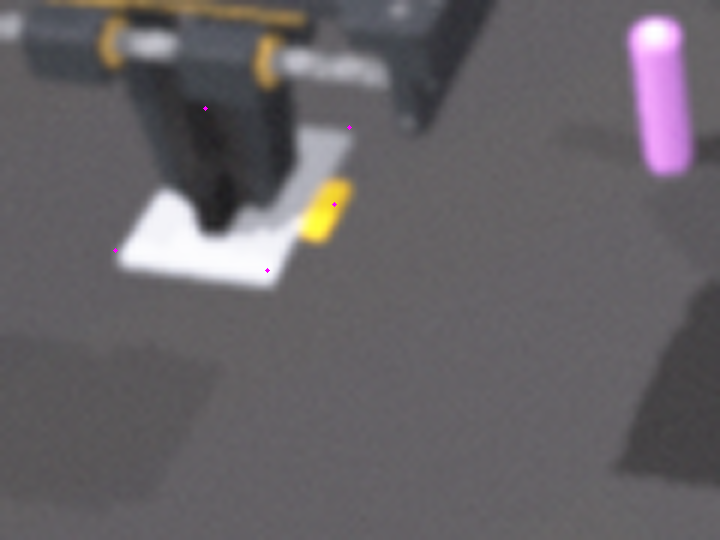

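The cover hangs level under the fingers at (235,215) with its tab at (325,210), clear of the bench; predicted corners match to about 2 px (a usual offset of this camera). Carrying it over.

```bash
python3 -m handwheel '[[[0,0,0],[0,0,0.9],4],[[0,0,0],[0,0,0.9],4],[[0,0,0],[0,0,0.9],4],[[0,0,0],[0,0,0.9],4],[[0,0,0],[0,0,0.9],4],[[0,0,0],[0,0,0.83],4],[[0.5,0.2,0],[0,0,0],4],[[0.7,0.25,0],[0,0,0],4],[[0.8,0.3,0],[0,0,0],4],[[0.8,0.3,0],[0,0,0],4],[[0.8,0.3,0],[0,0,0],4],[[0.8,0.3,0],[0,0,0],4]]'
python3 -m handwheel '[[[0.8,0.3,0],[0,0,0],4],[[0.8,0.3,0],[0,0,0],4],[[0.8,0.3,0],[0,0,0],4],[[0.7,0.25,0],[0,0,0],4],[[0.6,0.2,0],[0,0,0],4],[[0.3,0.1,0],[0,0,0],4],[[0,0,0],[0,0,0],4],[[0,0,0],[0,0,0],4],[[0,0,0],[0,0,0],4],[[0,0,0],[0,0,0],4]]'
python3 - <<'E'
from h import *
plan(jig(.1,-36.9),135,10.6)
E
```

```text
t: 22.72
eef_pos: [513.8, -136.9, 166.1]
eef_rot: [-2.005, -2.416, 0.001]
force: [-0.2, -0.1, -0.8]
gripper_width: 0.11
gripper_force: 20.0
t: 23.55
eef_pos: [541.2, 26.6, 166.7]
eef_rot: [-2.01, -2.413, 0.003]
force: [0.5, 0.7, -0.7]
gripper_width: 0.11
gripper_force: 20.0
pos [541.2  26.6 166.7] jig [ -2.2 -48.3] t 23.55 q7 0.09 w 9.7 F [ 0.5  0.7 -0.7] g 20.0
turn [-0.02  0.01 -0.04] shift [0.29 0.06 0.79]
```

```bash
python3 -m handwheel '[[[0.29,0.06,0.3],[0,0,-0.04],4],[[0,0,0.3],[0,0,0],4],[[0,0,0.1],[0,0,0],4],[[0,0,0],[0,0,0],4],[[0,0,0],[0,0,0],4],[[0,0,0],[0,0,0],4]]'
python3 - <<'E'
from h import *
plan(jig(.1,-36.9),124,10.6)
s=state();e=s["eef_pos"];yaw=JY-np.pi/2
pk=np.r_[jig(.1,-37.3),yaw]
a=show("scene","a.png",130,210,200,300,7,px("scene",pose(*pk,[[sx*32,sy*23,96] for sx,sy in((1,1),(1,-1),(-1,1))])))
cv2.imwrite("pics/c9.png",a)
E
```

```text
t: 24.05
eef_pos: [542.0, 40.2, 139.3]
eef_rot: [-2.004, -2.419, 0.0]
force: [-0.2, 0.1, -0.1]
gripper_width: 0.114
gripper_force: 20.0
pos [542.   40.2 139.3] jig [  1.1 -35.1] t 24.05 q7 0.08 w 10.0 F [-0.2  0.1 -0.1] g 20.0
turn [-0.   -0.    0.03] shift [-0.05 -0.02  0.38]
```

View pics/c9.png

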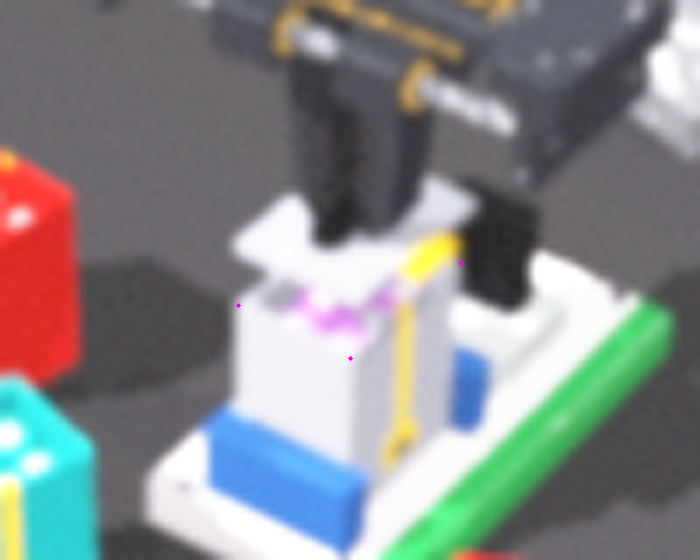

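The cover hovers about 20 mm above the rim, tab (432,258) over the yellow line (405,340). Correcting and lowering.

```bash
python3 -m handwheel '[[[-0.05,-0.02,0.15],[0,0,0.03],4],[[0,0,0.15],[0,0,0],4],[[0,0,0.04],[0,0,0],4],[[0,0,0],[0,0,0],4],[[0,0,0],[0,0,0],4],[[0,0,0],[0,0,0],4],[[0,0,0],[0,0,0],4]]'
python3 - <<'E'
from h import *
plan(jig(.1,-36.9),118,10.6)
E
```

```text
t: 24.68
eef_pos: [541.4, 39.2, 125.3]
eef_rot: [-2.004, -2.418, 0.0]
force: [-0.6, -0.6, -1.3]
gripper_width: 0.11
gripper_force: 20.0
pos [541.4  39.2 125.3] jig [  0.3 -35.9] t 24.6833 q7 0.08 w 9.7 F [-0.6 -0.6 -1.3] g 20.0
turn [-0.01 -0.01  0.02] shift [-0.02 -0.    0.18]
```

```bash
python3 -m handwheel '[[[-0.02,0,0.04],[0,0,0],4],[[0,0,0.04],[0,0,0],4],[[0,0,0.03],[0,0,0],4],[[0,0,0],[0,0,0],4],[[0,0,0],[0,0,0],4]]'
python3 - <<'E'
from h import *
plan(jig(.1,-36.9),118,10.6)
E
```

```text
t: 25.1
eef_pos: [541.3, 38.4, 120.6]
eef_rot: [-2.004, -2.417, 0.001]
force: [0.4, 0.9, -0.8]
gripper_width: 0.116
gripper_force: 20.0
pos [541.3  38.4 120.6] jig [  0.  -36.8] t 25.1 q7 0.08 w 10.2 F [ 0.4  0.9 -0.8] g 20.0
turn [-0.02 -0.01  0.01] shift [-0.    0.    0.06]
```

```bash
python3 -m handwheel '[[[0,0,0.025],[0,0,0],4],[[0,0,0.025],[0,0,0],4],[[0,0,0],[0,0,0],4],[[0,0,0],[0,0,0],4]]'
python3 -m handwheel '[[[0,0,0.02],[0,0,0],4],[[0,0,0.01],[0,0,0],4],[[0,0,0],[0,0,0],4],[[0,0,0],[0,0,0],4]]'
python3 - <<'E'
from h import *
plan(jig(.1,-36.9),118,10.6)
E
```

```text
t: 25.43
eef_pos: [541.3, 38.3, 118.7]
eef_rot: [-2.004, -2.417, 0.001]
force: [0.5, -0.0, -0.1]
gripper_width: 0.114
gripper_force: 20.0
t: 25.77
eef_pos: [541.5, 38.3, 118.0]
eef_rot: [-2.005, -2.417, -0.0]
force: [-0.7, 0.7, 5.0]
gripper_width: 0.113
gripper_force: 20.0
pos [541.5  38.3 118. ] jig [  0.2 -36.8] t 25.7667 q7 0.08 w 9.9 F [-0.7  0.7  5. ] g 20.0
turn [-0.01 -0.01  0.01] shift [-0. -0. -0.]
```

It rests on the rim at the expected height (118) with about 5 N. Releasing and looking.

```bash
python3 -m handwheel '[[[0,0,0],[0,0,0],4],[[0,0,0],[0,0,0],4],[[0,0,0],[0,0,0],30],[[0,0,0],[0,0,0],30],[[0,0,0],[0,0,0],30],[[0,0,0],[0,0,0],30],[[0,0,-0.3],[0,0,0],30],[[0,0,-0.6],[0,0,0],30],[[0,0,-0.8],[0,0,0],30],[[0,0,-0.8],[0,0,0],30],[[0,0,0],[0,0,0],30],[[0,0,0],[0,0,0],30]]'
python3 - <<'E'
from h import *
plan(jig(.1,-36.9),118,10.6)
yaw=JY-np.pi/2; cv=np.r_[jig(.1,-37.3),yaw]
show("scene","c10.png",130,210,200,300,7,px("scene",pose(*cv,[[34,25,100],[34,-25,100],[-34,25,100],[0,33,98],[22,0,122]])))
E
```

```text
t: 26.77
eef_pos: [542.6, 38.4, 219.1]
eef_rot: [2.005, 2.417, 0.004]
force: [-0.2, 0.0, -1.6]
gripper_width: 0.338
gripper_force: 0.0
pos [542.6  38.4 219.1] jig [  1.3 -37. ] t 26.7667 q7 0.08 w 29.8 F [-0.2  0.  -1.6] g 0.0
turn [ 0.03 -0.01  0.01] shift [ 0.   -0.03  2.53]
```

View pics/c10.png

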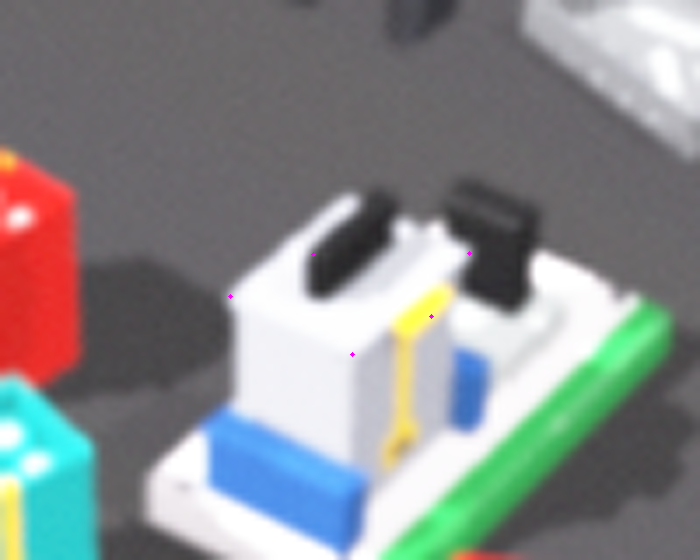

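The cover sits flat on the pack at its predicted corners ((230,297), (352,353), (470,254)), tab at (425,310) over the yellow line, jaws snug, gripper clear.

```bash
python3 -c "
from cell import *
print(finish_job())"
```

```text
the job is handed in; nothing more can be done
None
```

The job is handed in at about 27 s of the 72 s allowed: the pack is turned with its socket to the green edge and clamped snug, and the cover is seated level on the rim with its tab on the socket side; the judge returned no verdict, so this rests on my last readings and picture.

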